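# Run the tea mill at grinding speed and park it at its mark

## Task

Take the knob of the tea mill's crank and get the upper stone turning counter-clockwise (seen from above) at one turn every four seconds (1.57 rad/s); keep the stone itself steady at that speed, within 0.2 rad/s, for six seconds without a break. Then bring it to a stop with the wooden nose on the stone lined up with the wooden post on the tray, let go of the knob and take the hand away. Never let the stone race beyond 2.3 rad/s or run backwards, and leave the bowl, the caddy, the cup and the whisk stand beside the mill undisturbed.

Things in the scene. Friction and masses are not known exactly. Their poses are not given: they have to be found in the camera images.
- mill: The mill's fixed foot: round ash tray 292 mm across, rim 30 mm high, with a fixed grey lower stone (210 mm across, top at 55 mm). Origin: underside centre, on the upright axis of stone and crank; z up. Its +x axis points to the mark post: ash, 14 mm wide tangentially, 20 mm thick, 110 mm high, centred 136 mm from the axis. Position and yaw vary.
- mark (a point): Point where the nose point must come: 105 mm from the axis towards the mark post, 102 mm above the table (the level of nose).
- millstone (a joint): Angle (rad, unlimited, counts on over several turns) of the upper stone about the upright axis relative to the tray; grows counter-clockwise from above; 0 or any multiple of 2 pi: the nose points exactly at the mark post. Grey granite disc 210 mm across, 50 mm thick, top 107 mm above the table.
- stone_centre (a point): Centre of the upper stone's top face, on the axis, 107 mm above the table. The stone has nominally 4.7 kg and a moment of inertia of 0.026 kg m2 (hidden variation 0.8 to 1.3 times), dry bearing friction of 0.006 N m, viscous drag of 0.005 N m per rad/s, and the drag of the wiper (see wiper_pad).
- wiper_pad (a point): Underside of the felt wiper resting on the stone's top 93 mm from the axis, opposite the mark post; its steel arm rides loosely on a rod on the tray rim (top 134 mm above the table). It drags on the stone like dry friction, nominally 0.027 N m, hidden variation 0.4 to 2 times; leave it alone.
- nose (a point): Point on the stone's wooden nose, an ash block 14 mm wide tangentially, set in the side of the stone near its top and standing out 13 mm beyond it (to 118 mm from the axis); the point is 105 mm from the axis, 102 mm above the table.
- crank (a joint): Angle (rad, unlimited) of the steel crank arm relative to the stone, growing counter-clockwise; at 0 the arm points the same way as the nose. The arm's direction in the tray's frame is millstone + crank. Hub 44 mm across, arm 22 mm wide, top 130 mm above the table.
- coupling (a point): Crank hub centre, on the axis, 123 mm above the table. Inside, an oil-damped slip coupling (no spring, no stop) is all that drives the stone: torque on it = 0.025 N m s/rad x (crank speed - stone speed). So the crank must turn faster than the stone (by 1.0 to 2.8 rad/s at 1.57 rad/s, depending on the drag); the stone follows with a time constant near 0.9 s; a crank held still brakes it.
- knob: The crank's knob: upright dark wooden cylinder 26 mm across, 60 mm high, free to spin on its pin, so it can be gripped firmly without turning the hand. Origin: its underside centre, 129 mm above the table, 60 mm from the mill's axis; top 189 mm above the table. Nothing else on the mill is higher than 134 mm.
- bowl: Speckled-beige bowl, 116 mm across the rim, 70 mm high, loose on the table about 0.24 m from the mill's axis, ahead and to the left of it; leave alone. Origin: underside centre.
- caddy: Steel tea caddy (can), 66 mm across, about 85 mm high, loose on the table about 0.23 m from the mill's axis, ahead and to the right of it; leave alone. Origin: underside centre.
- cup_a: Terracotta cup, 70 mm across, 80 mm high, loose on the table about 0.25 m from the mill's axis, to the left of it; leave alone. Origin: underside centre.
- whisk_stand: Carved dark wooden whisk stand, 72 mm across, 90 mm high, loose on the table about 0.24 m from the mill's axis, to the right of it; leave alone. Origin: underside centre.

How it is judged:
By the outcome, as a careful person would: the job done as asked, in the order asked, and still so for the second after the job is handed in, with the robot touching nothing.
It also fails if it takes over 67 s, if anything falls off the work surface, if the arm or the gripper's body presses on something with over 40 N, if the wrist force passes 120 N, or if a joint passes its speed limit or range.

## Robot

A 6-joint arm with a two-finger parallel gripper is mounted at the origin on the work surface. World frame = base frame: x ahead of the robot, y to its left, z up, the work surface at z = 0. Lengths are in mm, angles in rad, forces in N, time in s.
With the tool pointing down it reaches from about 425 to 925 mm from the base axis. Payload 12.5 kg.
Tool frame: the origin (TCP) lies between the finger pads, 19 mm behind the fingertips; this is the grasp point; z points along the fingers, y is the line along which they close (so a half turn about z gives the same grasp; the last joint's range is limited). The gripper opens to 85 mm and grips with 20 to 120 N. Pads are 22 mm wide; open, the fingers measure 114 mm over their backs; the gripper's body (76 mm by 85 mm) begins 54 mm behind the grasp point. The pads swing forward as they close: fully open they stand 13 mm farther back than shut.
Start: joints at [1.138, 0.491, 1.559, -0, 1.092, -0.106], TCP at [200.616, 591.942, 250.027] pointing down, gripper open.
Joint ranges: [-3.1, 3.1], [-0.84, 2.19], [0.05, 2.79], [-1.13, 4.28], [0.06, 2.93], [-2.69, 2.69]. Speed limits (rad/s): [2.22, 2.22, 2.79, 3.14, 3.14, 3.14].

## Interface

Orientations are given as a rotation vector (axis times angle).
In Python, from bench import manip gives the robot as it stands. The module is installed in compiled form; this text tells all that it offers.
- The arm moves only by the tool drive_tool, never from a script. Its argument "series" is a list of rows, each a list of 2 entries, a list of its own where there are three numbers: the shift along the tool's x, y, z in mm, then the turn about the tool's z in degrees. A call has 1 to 8 rows; each row shifts and turns the commanded pose from where the row before left it, along the tool's axes as they then stand; what a row does not reach is not made up. A row lasts 1/12 s, in which the tool goes at most 41.7 mm and 7.16 degrees, less where a joint would pass 70% of its speed; a pose out of reach is approached as far as the arm can. A call with a gripper value outside its range is refused whole. "fingers" is the finger opening in mm, from 0 to 85.4, set as the call begins (left out, the last holds). The fingers move at their own pace and stop on an object; the grip force is fixed at half the most. Time passes only in rows, so rows that do not move let the fingers close. It gives the time, the measured TCP pose, the force, the opening and the grip force at its end, in the units of the state.
- manip.read_state(): the state, without advancing time (a new reading comes with each control period).
- manip.read_camera(name): name is "side" or "top"; returns (picture, depth): 400x640x3 uint8, red, green, blue; 400x640 float32, mm along the optical axis (not along the pixel's ray), 0 where there is no reading.
- manip.get_calibration(name): a dict with "intrinsics" (3x3 intrinsics, pixels), "rvec" (rotation vector, rad) and "tvec" (3), from world to camera coordinates, as OpenCV has them. Camera axes: x right, y down, z forward; pixel columns grow to the right and rows downward; lengths in mm; the calibration is good to about 2 mm. A picture is of the moment at which its call begins. get_calibration takes no time and is no camera call.
- manip.sign_off(): hands the job in; it is judged then, once.
The state is a dict: "time_s": time; "joint_positions": joint angles; "qvel": joint speeds; "joint_torque": joint torques, N m; "eef_pos": TCP position; "tcp_rot": TCP orientation; "force": force on the tool from outside, world axes, zero at the start; "moment": the same for the moment, N m; "opening": finger opening in mm; "grip_force": force on a finger pad.
Only numpy, scipy, OpenCV 4.12 (cv2) and the standard library are available. Lean on these libraries where they do the work, as an engineer would, in place of code of your own. Each camera call takes 0.05 s, during which the arm holds its last target. There are 200 camera calls.

## Working session

There is one attempt and no reset: what is moved stays moved. The work goes in short steps, Python scripts to look and compute and a tool call to move; the robot and the scene stay as the last step left them, time stands still between calls to the robot, and variables do not carry over. Pictures are saved under pics/ and viewed, at most 10 in all, crops included, and the job is handed in when it is done.

Besides the shell and the picture viewer there is one more tool, called after "Call:" by a JSON object that holds its "api" and its "payload", one argument or row to a line. drive_tool: Moves the arm, as the interface text tells. Its arguments: {"type":"object","properties":{"series":{"type":"array"},"fingers":{"type":"number"}},"required":["series"]}

```bash
mkdir -p pics
cat > h.py <<'E'
import numpy as np, cv2
from bench import manip
def grab(n,f=None):
    im,d=manip.read_camera(n)
    if f: cv2.imwrite('pics/'+f,im[:,:,::-1])
    return im,d
def cal(n):
    c=manip.get_calibration(n); K=np.array(c['intrinsics'],float);R=cv2.Rodrigues(np.array(c['rvec'],float))[0];t=np.array(c['tvec'],float).ravel()
    return K,R,t
def world(n,d):
    K,R,t=cal(n); v,u=np.mgrid[:d.shape[0],:d.shape[1]]
    p=np.stack([(u-K[0,2])/K[0,0]*d,(v-K[1,2])/K[1,1]*d,d],-1)
    return (p-t)@R
def ray(n,u,v,z):
    K,R,t=cal(n); r=R.T@np.array([(u-K[0,2])/K[0,0],(v-K[1,2])/K[1,1],1]); o=-R.T@t
    return o+r*(z-o[2])/r[2]
E
python3 - <<'E'
from h import *
for n in('top','side'):
    im,d=grab(n,n+'0.png'); np.savez(n+'0.npz',im=im,d=d); K,R,t=cal(n); print(n,K.tolist(),(-R.T@t),R.tolist())
print(manip.read_state())
E
```

```text
top [[489.6741619089087, 0.0, 316.72549802272107], [0.0, 489.6741619089087, 204.27711493538067], [0.0, 0.0, 1.0]] [ 488.12517771   18.14917979 1105.28586453] [[0.015917235665546592, -0.9998067372246485, -0.011538189154699285], [-0.9946777365683638, -0.014658608889233427, -0.10198688916065965], [0.10179804508930228, 0.013100129222060143, -0.9947188269206337]]
side [[362.9056434451905, 0.0, 319.24128328815493], [0.0, 362.9056434451905, 200.16583991354216], [0.0, 0.0, 1.0]] [ 241.35475539 -429.50064669  650.88034086] [[0.8004871841317825, -0.5990312468856889, 0.01954055514425776], [-0.4065090758952885, -0.5665994779126884, -0.7167394246473591], [0.4404209795814993, 0.5657973107780256, -0.6970672592087701]]
{'time_s': 0.1, 'joint_positions': array([ 1.13841776e+00,  4.91485534e-01,  1.55938955e+00, -5.60923858e-06,
        1.09168271e+00, -1.05574106e-01]), 'qvel': array([ 8.24505946e-04,  6.53993894e-04, -3.13794339e-03,  1.53772515e-03,
       -8.35322671e-05, -6.64056614e-04]), 'joint_torque': array([ 1.36232262e-03, -6.19443083e+01, -2.62029433e+01, -1.49658458e-04,
        2.90378332e-03,  2.50185434e-05]), 'eef_pos': array([200.52608204, 591.77107542, 249.49434555]), 'tcp_rot': array([-5.11016886e-01, -3.09949717e+00,  1.46349267e-03]), 'force': array([ 0.10674427, -0.34937878, -0.89703473]), 'moment': array([ 0.01878763,  0.01079976, -0.04294491]), 'grip_force': 0.0, 'opening': 85.62526343689714}
```

View pics/top0.png

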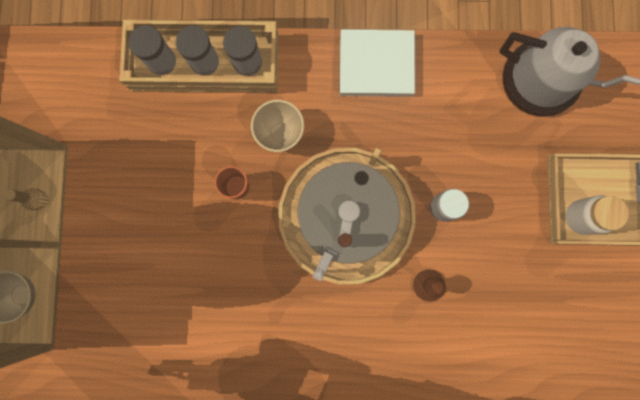

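View pics/side0.png

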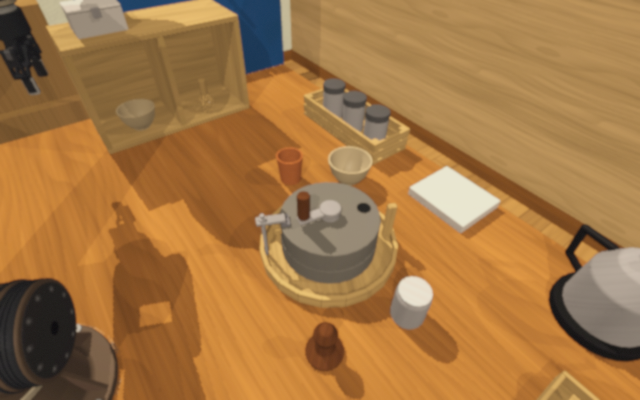

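The top view shows the hub at (348,211), the knob at (345,240), the post at (377,154) and the wiper at (325,263). The nose isn't clear, so I'll enlarge the mill.

Run:
```python
from h import *
a=np.load('top0.npz');b=np.load('side0.npz')
A=cv2.resize(a['im'][140:290,270:425],None,fx=2.5,fy=4*.625,interpolation=cv2.INTER_CUBIC)
B=cv2.resize(b['im'][170:310,245:410],None,fx=2.4,fy=2.4,interpolation=cv2.INTER_CUBIC)
h=max(len(A),len(B));P=lambda m:cv2.copyMakeBorder(m,0,h-len(m),0,0,0)
cv2.imwrite('pics/crop1.png',np.hstack([P(A),P(B)])[:,:,::-1])
W=world('top',a['d']);Z=W[...,2]
m=(Z>100)&(Z<112)
m[:140]=0;m[290:]=0;m[:,:270]=0;m[:,425:]=0
pts=W[m][:,:2]
c,r=cv2.minEnclosingCircle(pts.astype(np.float32));print('stone pts',c,r,np.median(Z[m]))
for nm,u,v,z in(('hub',348.5,211,130),('knobtop',345,240,189),('post',377,154,110),('stonec',348,213,107)):print(nm,ray('top',u,v,z),W[int(v),int(u)])
m=(Z>150);m[:140]=0;m[290:]=0;m[:,:270]=0;m[:,425:]=0
print('knob',np.median(W[m],0),W[m][:,2].max(),m.sum(), np.argwhere(m).mean(0))
```

```text
stone pts (587.0301513671875, -42.56365203857422) 131.49632263183594 107.05371472890894
hub [575.3692416  -32.70317498 130.        ] [575.23762869 -31.63825421 131.30526959]
knobtop [515.67614624 -23.6067046  189.        ] [515.67509474 -23.60511097 189.0349704 ]
post [696.01971752 -91.37126007 110.        ] [696.16116414 -91.44577524 109.32283063]
stonec [573.30744995 -32.91929543 107.        ] [571.37366411 -31.75995216 129.6628267 ]
knob [509.9698422  -16.01605971 189.82034259] 1105.2858645323518 253 [232.09881423 349.00395257]
```

View pics/crop1.png

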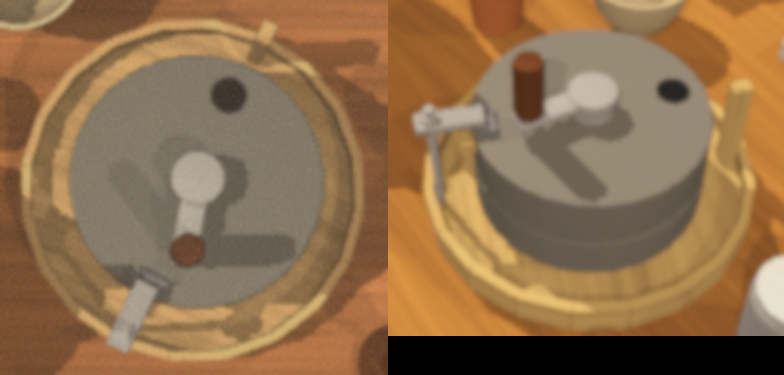

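Left crop (scale 2.5): hub at (197,178), knob at (187,250), post at (263,40) and wiper at (140,300). The nose isn't distinguishable by colour, so I'll look for it in depth, just outside the stone's edge.

Run:
```python
from h import *
from scipy.optimize import least_squares
a=np.load('top0.npz');b=np.load('side0.npz')
W=world('top',a['d']);Z=W[...,2]
ok=np.zeros(Z.shape,bool);ok[140:290,270:425]=1;ok&=a['d']>0
st=ok&(abs(Z-107)<2)
ctr=np.array([573.,-33]);
for it in range(3):
    p=W[st][:,:2];q=p-ctr;r=np.hypot(*q.T);th=np.degrees(np.arctan2(q[:,1],q[:,0]))
    e=[]
    for t in range(-180,180,4):
        s=(th>=t)&(th<t+4)&(r<112)
        if s.sum()>3:
            i=np.argmax(r*s); e.append(p[i])
    e=np.array(e)
    f=least_squares(lambda x:np.hypot(e[:,0]-x[0],e[:,1]-x[1])-x[2],[*ctr,105],loss='soft_l1');ctr=f.x[:2]
print('centre',f.x)
kn=ok&(Z>180)&(Z<200);print('knob',W[kn].mean(0),kn.sum())
k=W[kn].mean(0)[:2]-ctr;print(np.hypot(*k),np.degrees(np.arctan2(k[1],k[0])))
hub=ok&(Z>126)&(Z<134)&(np.hypot(W[...,0]-ctr[0],W[...,1]-ctr[1])<26);print('hub',W[hub].mean(0))
for n,D in(('top',a['d']),('side',b['d'])):
    w=world(n,D);q=w[...,:2]-ctr;r=np.hypot(q[...,0],q[...,1]);th=np.degrees(np.arctan2(q[...,1],q[...,0]))
    for lo,hi,zl,zh in((107,119,88,112),(122,150,80,150)):
        m=(r>lo)&(r<hi)&(w[...,2]>zl)&(w[...,2]<zh)&(D>0)
        h,ed=np.histogram(th[m],np.arange(-180,181,5));print(n,lo,[(int(ed[i]),int(h[i])) for i in np.nonzero(h)[0]], w[m].mean(0))
```

```text
centre [575.63562152 -33.05031792 103.41719699]
knob [516.35785509 -22.97340568 188.13272556] 146
60.12817769197121 170.35224407314726
hub [574.54106792 -32.61769803 129.8518461 ]
top 107 [(160, 16)] [468.87596683   1.91294111 102.06504471]
top 122 [(-30, 39), (-25, 43), (150, 69), (155, 70)] [543.08324514 -17.6876515  116.79749547]
side 107 [(-135, 1), (-125, 2), (-120, 3), (-110, 6), (-100, 7), (-95, 3), (-90, 6), (-85, 10), (-80, 4), (-75, 9), (-70, 4), (-65, 2), (-60, 4), (155, 9), (160, 36)] [534.03835164 -77.52150112  97.15092882]
side 122 [(-30, 121), (-25, 15), (150, 23), (155, 138), (160, 16)] [557.43150839 -30.72400596 108.68191093]
```

Call:
{"api": "drive_tool", "payload": {
  "series": [
    [[0, 0, 0], 7.13],
    [[0, 0, 0], 7.13],
    [[0, 0, 0], 7.13],
    [[0, 0, 0], 7.13],
    [[0, 0, 0], 7.13],
    [[0, 0, 0], 7.13],
    [[0, 0, 0], 7.13],
    [[0, 0, 0], 7.13]
  ],
  "fingers": 70
}}

```text
time_s: 0.77
eef_pos: [200.6, 591.8, 249.6]
tcp_rot: [1.937, 2.473, -0.001]
force: [-0.7, -0.0, -0.2]
opening: 70.0
grip_force: 0.0
```

Call:
{"api": "drive_tool", "payload": {
  "series": [
    [[0, 0, 0], 7.13],
    [[0, 0, 0], 7.13],
    [[0, 0, 0], 0],
    [[-37, 18, 0], 0],
    [[-37, 19, 0], 0],
    [[-37, 19, 0], 0],
    [[-37, 19, 0], 0],
    [[-37, 19, 0], 0]
  ]
}}

```text
time_s: 1.43
eef_pos: [294.8, 405.1, 249.9]
tcp_rot: [2.216, 2.227, -0.0]
force: [1.8, 0.3, 0.6]
opening: 70.0
grip_force: 0.0
```

Call:
{"api": "drive_tool", "payload": {
  "series": [
    [[-37, 19, 0], 0],
    [[-37, 19, 0], 0],
    [[-37, 19, 0], 0],
    [[-37, 19, 0], 0],
    [[-37, 19, 0], 0],
    [[-37, 19, 0], 0],
    [[-37, 19, 0], 0],
    [[0, 0, 0], 0]
  ]
}}

```text
time_s: 2.1
eef_pos: [430.1, 142.8, 250.0]
tcp_rot: [2.222, 2.219, 0.0]
force: [-0.3, 0.4, -0.2]
opening: 69.8
grip_force: 0.0
```

Call:
{"api": "drive_tool", "payload": {
  "series": [
    [[-33, 17, 0], 0],
    [[-33, 17, 0], 0],
    [[-33, 17, 0], 0],
    [[-33, 17, 0], 0],
    [[-33.5, 18, 0], 0],
    [[0, 0, 0], 0],
    [[0, 0, 0], 0]
  ]
}}

```text
time_s: 2.68
eef_pos: [513.7, -18.9, 249.5]
tcp_rot: [-2.22, -2.221, 0.001]
force: [-0.3, 0.0, 0.3]
opening: 70.3
grip_force: 0.0
```

Call:
{"api": "drive_tool", "payload": {
  "series": [
    [[0, 0, 20], 0],
    [[0, 0, 20], 0],
    [[0, 0, 20], 0],
    [[0, 0, 12], 0],
    [[0, 0, 12], 0],
    [[0, 0, 0], 0],
    [[0, 0, 0], 0]
  ]
}}

```text
time_s: 3.27
eef_pos: [512.9, -16.6, 165.9]
tcp_rot: [-2.218, -2.223, 0.001]
force: [0.9, 0.2, 0.5]
opening: 70.0
grip_force: 0.0
```

Run:
```python
from h import *
s=manip.read_state();print(s['eef_pos'],s['force'],s['joint_positions'])
im,d=grab('side');im2,_=grab('top')
A=cv2.resize(im[120:310,210:430],None,fx=1.7,fy=1.7);B=cv2.resize(im2[130:300,260:440],None,fx=2,fy=2)
h=max(len(A),len(B));P=lambda m:cv2.copyMakeBorder(m,0,h-len(m),0,0,0)
cv2.imwrite('pics/g1.png',np.hstack([P(A),P(B)])[:,:,::-1])
```

```text
[512.86835392 -16.63988557 165.94147246] [0.91358105 0.24097191 0.50008407] [-1.61282525e-01  4.44944712e-01  1.92219257e+00  2.09107292e-04
  7.75699592e-01 -1.63877365e-01]
```

View pics/g1.png

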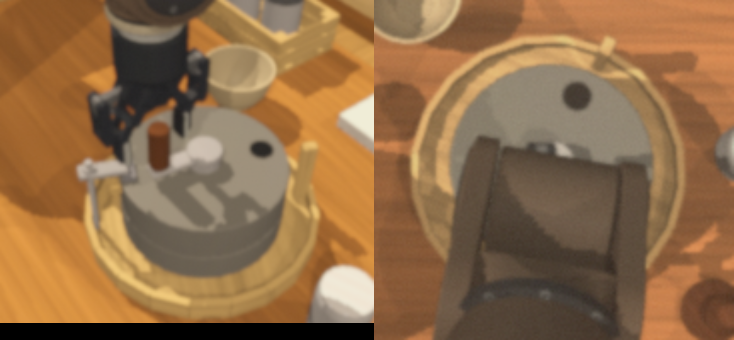

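Side crop: the knob at (158,145) stands between the open fingers, and the hole at (262,149) is visible. In the top crop the arm hides the near half of the mill, with the hole at (577,96). I'll check the pose again before closing.

Run:
```python
from h import *
print(manip.read_state()['eef_pos'],manip.read_state()['tcp_rot'])
for i in range(4):
    im,d=grab('side'); s=manip.read_state(); print(s['eef_pos'],s['qvel'].round(3)[:3])
W=world('side',d);m=(W[...,2]>172)&(W[...,2]<192)&(np.hypot(W[...,0]-516,W[...,1]+23)<20);print(W[m].mean(0),W[m].min(0),W[m].max(0))
```

```text
[513.42321359 -17.0924151  166.76574153] [2.21954713e+00 2.22249390e+00 9.23340097e-04]
[513.53458611 -17.26638826 166.85407235] [-0.007 -0.001 -0.001]
[513.56443338 -17.3824819  166.82782526] [-0.004  0.002  0.003]
[513.51979774 -17.50343509 166.75364962] [-0.005  0.004  0.003]
[513.51146659 -17.57445248 166.65365427] [-0.005  0.004  0.001]
[514.49675845 -29.86450067 184.46140029] [504.43216075 -39.21559975 172.16354313] [529.21044823 -14.79285526 190.33536452]
```

Call:
{"api": "drive_tool", "payload": {
  "series": [
    [[-5, 3, 0], 0],
    [[0, 0, 0], 0],
    [[0, 0, 0], 0],
    [[0, 0, 0], 0],
    [[0, 0, 0], 0]
  ]
}}

```text
time_s: 3.98
eef_pos: [516.3, -22.7, 165.9]
tcp_rot: [-2.222, -2.221, -0.0]
force: [-0.2, -0.1, 0.6]
opening: 69.8
grip_force: 0.0
```

Call:
{"api": "drive_tool", "payload": {
  "series": [
    [[0, 0, 0], 0],
    [[0, 0, 0], 0],
    [[0, 0, 0], 0],
    [[0, 0, 0], 0],
    [[0, 0, 0], 0],
    [[0, 0, 0], 0],
    [[0, 0, 0], 0],
    [[0, 0, 0], 0]
  ],
  "fingers": 20
}}

```text
time_s: 4.65
eef_pos: [516.5, -22.7, 166.1]
tcp_rot: [2.222, 2.221, 0.0]
force: [0.6, 0.0, 2.1]
opening: 24.7
grip_force: 58.7
```

```bash
cat >> h.py <<'E'
C=np.array([575.5,-33.0]);RAD=60.2
def rows(phi0,steps):
    p=phi0+np.r_[0,np.cumsum(steps)]
    q=np.round(RAD*np.stack([np.sin(p),np.cos(p)],1),1)   # tool x = world Y, tool y = world X
    dq=np.diff(q,axis=0).round(1)
    for i in range(0,len(dq),8): print('[',', '.join('[[%g,%g,0],0]'%tuple(r) for r in dq[i:i+8]),']')
    print('phi_end %.4f'%p[-1])
def hole(n,im,d):
    W=world(n,d);r=np.hypot(W[...,0]-C[0],W[...,1]-C[1])
    g=im.max(2)
    m=((g<62)&(r>45)&(r<92)&(W[...,2]<112)&(W[...,2]>85)&(d>0)).astype(np.uint8)
    k,l,s,c=cv2.connectedComponentsWithStats(m)
    out=[]
    for i in range(1,k):
        if s[i,4]>25:
            p=ray(n,*c[i],107)[:2]-C; out.append((int(s[i,4]),round(float(np.hypot(*p)),1),round(float(np.degrees(np.arctan2(p[1],p[0]))),2)))
    return out
def look():
    r={}
    for n in('side','top'):
        im,d=grab(n);r[n]=hole(n,im,d)
    return r
E
python3 - <<'E'
from h import *
for n in('top','side'):
    a=np.load(n+'0.npz');print(n,hole(n,a['im'],a['d']))
p=ray('top',361.5,178.5,107);print(np.degrees(np.arctan2(*(p[:2]-C)[::-1])),a['im'][208,364],np.load('top0.npz')['im'][178,361])
im,d=grab('side');print(hole('side',im,d))
print(sum([.03,.06,.1,.14,.18,.22,.25,.26]))
rows(np.radians(170.1),[.03,.06,.1,.14,.18,.22,.25,.26]+[.26]*32)
E
```

```text
top []
side [(68, 76.7, -20.3)]
-21.248005185177007 [41 38 36] [67 56 46]
[(60, 77.2, -20.35)]
1.24
[ [[-1.8,-0.3,0],0], [[-3.6,-0.4,0],0], [[-6,-0.2,0],0], [[-8.4,0.7,0],0], [[-10.5,2.7,0],0], [[-11.9,5.7,0],0], [[-11.7,9.5,0],0], [[-9.2,12.5,0],0] ]
[ [[-5.7,14.6,0],0], [[-1.8,15.5,0],0], [[2.3,15.4,0],0], [[6.2,14.4,0],0], [[9.6,12.2,0],0], [[12.5,9.4,0],0], [[14.5,5.9,0],0], [[15.4,1.9,0],0] ]
[ [[15.5,-2.1,0],0], [[14.4,-6,0],0], [[12.4,-9.5,0],0], [[9.5,-12.4,0],0], [[6,-14.4,0],0], [[2.1,-15.5,0],0], [[-1.9,-15.5,0],0], [[-5.9,-14.4,0],0] ]
[ [[-9.4,-12.5,0],0], [[-12.3,-9.7,0],0], [[-14.3,-6.1,0],0], [[-15.4,-2.3,0],0], [[-15.5,1.8,0],0], [[-14.6,5.7,0],0], [[-12.5,9.2,0],0], [[-9.8,12.2,0],0] ]
[ [[-6.3,14.3,0],0], [[-2.5,15.4,0],0], [[1.6,15.5,0],0], [[5.6,14.6,0],0], [[9.1,12.7,0],0], [[12,9.9,0],0], [[14.2,6.5,0],0], [[15.4,2.6,0],0] ]
phi_end 12.5288
```

Call:
{"api": "drive_tool", "payload": {
  "series": [
    [[-1.8, -0.3, 0], 0],
    [[-3.6, -0.4, 0], 0],
    [[-6, -0.2, 0], 0],
    [[-8.4, 0.7, 0], 0],
    [[-10.5, 2.7, 0], 0],
    [[-11.9, 5.7, 0], 0],
    [[-11.7, 9.5, 0], 0],
    [[-9.2, 12.5, 0], 0]
  ]
}}

```text
time_s: 5.37
eef_pos: [547.4, -86.3, 165.9]
tcp_rot: [-2.223, -2.219, -0.004]
force: [9.7, 20.0, -1.9]
opening: 24.9
grip_force: 59.8
```

Call:
{"api": "drive_tool", "payload": {
  "series": [
    [[-5.7, 14.6, 0], 0],
    [[-1.8, 15.5, 0], 0],
    [[2.3, 15.4, 0], 0],
    [[6.2, 14.4, 0], 0],
    [[9.6, 12.2, 0], 0],
    [[12.5, 9.4, 0], 0],
    [[14.5, 5.9, 0], 0],
    [[15.4, 1.9, 0], 0]
  ]
}}

```text
time_s: 6.03
eef_pos: [636.0, -33.5, 166.0]
tcp_rot: [-2.222, -2.22, 0.002]
force: [-4.9, -0.6, 6.5]
opening: 24.5
grip_force: 60.7
```

Call:
{"api": "drive_tool", "payload": {
  "series": [
    [[15.5, -2.1, 0], 0],
    [[14.4, -6, 0], 0],
    [[12.4, -9.5, 0], 0],
    [[9.5, -12.4, 0], 0],
    [[6, -14.4, 0], 0],
    [[2.1, -15.5, 0], 0],
    [[-1.9, -15.5, 0], 0],
    [[-5.9, -14.4, 0], 0]
  ]
}}

```text
time_s: 6.7
eef_pos: [545.1, 19.4, 166.1]
tcp_rot: [-2.221, -2.221, 0.0]
force: [1.5, -2.8, 2.6]
opening: 24.8
grip_force: 60.3
```

Run:
```python
from h import *
im,d=grab('side');print(hole('side',im,d));s=manip.read_state();print(s['time_s'],s['eef_pos'],s['force'],s['moment'])
```

```text
[(28, 70.2, 82.33)]
6.75 [543.20825941  18.02349749 166.04587592] [-2.39162747  1.28137043  7.23010828] [0.36064728 0.39272747 0.01605357]
```

Call:
{"api": "drive_tool", "payload": {
  "series": [
    [[-9.4, -12.5, 0], 0],
    [[-12.3, -9.7, 0], 0],
    [[-14.3, -6.1, 0], 0],
    [[-15.4, -2.3, 0], 0],
    [[-15.5, 1.8, 0], 0],
    [[-14.6, 5.7, 0], 0],
    [[-12.5, 9.2, 0], 0],
    [[-9.8, 12.2, 0], 0]
  ]
}}

```text
time_s: 7.42
eef_pos: [545.6, -85.3, 166.0]
tcp_rot: [2.224, 2.218, 0.005]
force: [11.4, 20.1, -1.6]
opening: 24.9
grip_force: 60.4
```

Run:
```python
from h import *
im,d=grab('side');print(hole('side',im,d));s=manip.read_state();print(s['time_s'],s['force'])
cv2.imwrite('pics/s2.png',im[120:310,210:430,::-1])
rows(12.5288,[.26]*24)
```

```text
[(60, 71.3, 155.95)]
7.4667 [7.77165425 9.76741443 0.30066055]
[ [[15.6,-1.5,0],0], [[14.6,-5.4,0],0], [[12.8,-8.9,0],0], [[10,-12,0],0], [[6.7,-14.1,0],0], [[2.7,-15.4,0],0], [[-1.2,-15.5,0],0], [[-5.3,-14.8,0],0] ]
[ [[-8.8,-12.8,0],0], [[-11.9,-10.2,0],0], [[-14,-6.8,0],0], [[-15.3,-2.9,0],0], [[-15.6,1.1,0],0], [[-14.8,5.1,0],0], [[-12.9,8.7,0],0], [[-10.3,11.7,0],0] ]
[ [[-7,14,0],0], [[-3.1,15.3,0],0], [[1,15.6,0],0], [[4.9,14.8,0],0], [[8.5,13,0],0], [[11.7,10.5,0],0], [[13.9,7,0],0], [[15.2,3.3,0],0] ]
phi_end 18.7688
```

Call:
{"api": "drive_tool", "payload": {
  "series": [
    [[-6.3, 14.3, 0], 0],
    [[-2.5, 15.4, 0], 0],
    [[1.6, 15.5, 0], 0],
    [[5.6, 14.6, 0], 0],
    [[9.1, 12.7, 0], 0],
    [[12, 9.9, 0], 0],
    [[14.2, 6.5, 0], 0],
    [[15.4, 2.6, 0], 0]
  ]
}}

```text
time_s: 8.13
eef_pos: [636.1, -35.9, 166.0]
tcp_rot: [-2.222, -2.219, 0.002]
force: [-7.2, -0.4, 6.6]
opening: 24.9
grip_force: 61.5
```

Run:
```python
from h import *
im,d=grab('side');print(hole('side',im,d));s=manip.read_state();print(s['time_s'],s['force'])
cv2.imwrite('pics/s3.png',im[120:310,210:430,::-1])
```

```text
[(95, 74.8, -132.93)]
8.1833 [-0.85040708  3.89955067  7.68165207]
```

Run:
```python
from h import *
a,b=.225,.259
rows(12.5288,[b,b]+[a]*12+[b,b]+[b,b]+[a]*12+[b,b])
```

```text
[ [[15.5,-1.5,0],0], [[14.6,-5.3,0],0], [[11.2,-7.6,0],0], [[9.3,-9.8,0],0], [[6.8,-11.7,0],0], [[4,-12.9,0],0], [[1.1,-13.5,0],0], [[-2,-13.4,0],0] ]
[ [[-4.9,-12.5,0],0], [[-7.6,-11.2,0],0], [[-9.9,-9.2,0],0], [[-11.7,-6.8,0],0], [[-13,-4,0],0], [[-13.4,-1,0],0], [[-15.4,2.7,0],0], [[-14.1,6.4,0],0] ]
[ [[-12,9.8,0],0], [[-9.1,12.7,0],0], [[-5.1,12.5,0],0], [[-2.1,13.3,0],0], [[0.9,13.5,0],0], [[3.8,13,0],0], [[6.7,11.7,0],0], [[9.2,10,0],0] ]
[ [[11.1,7.7,0],0], [[12.5,5,0],0], [[13.4,2,0],0], [[13.5,-0.9,0],0], [[12.9,-3.9,0],0], [[11.7,-6.8,0],0], [[11.3,-10.7,0],0], [[8.1,-13.3,0],0] ]
phi_end 20.0008
```

Call:
{"api": "drive_tool", "payload": {
  "series": [
    [[15.5, -1.5, 0], 0],
    [[14.6, -5.3, 0], 0],
    [[11.2, -7.6, 0], 0],
    [[9.3, -9.8, 0], 0],
    [[6.8, -11.7, 0], 0],
    [[4, -12.9, 0], 0],
    [[1.1, -13.5, 0], 0],
    [[-2, -13.4, 0], 0]
  ]
}}

```text
time_s: 8.85
eef_pos: [559.8, 25.4, 166.2]
tcp_rot: [-2.221, -2.22, -0.001]
force: [-1.0, 2.1, 4.4]
opening: 24.5
grip_force: 61.1
```

Call:
{"api": "drive_tool", "payload": {
  "series": [
    [[-4.9, -12.5, 0], 0],
    [[-7.6, -11.2, 0], 0],
    [[-9.9, -9.2, 0], 0],
    [[-11.7, -6.8, 0], 0],
    [[-13, -4, 0], 0],
    [[-13.4, -1, 0], 0],
    [[-15.4, 2.7, 0], 0],
    [[-14.1, 6.4, 0], 0]
  ]
}}

```text
time_s: 9.52
eef_pos: [525.6, -66.5, 166.1]
tcp_rot: [2.222, 2.218, 0.004]
force: [15.9, 11.8, -3.7]
opening: 24.6
grip_force: 60.3
```

Run:
```python
from h import *
im,d=grab('side');print(hole('side',im,d));s=manip.read_state();print(s['time_s'],s['force'])
cv2.imwrite('pics/s4.png',im[120:310,210:430,::-1])
```

```text
[(57, 77.0, -2.19)]
9.5667 [ 5.62713636  0.56463655 -0.51069702]
```

Call:
{"api": "drive_tool", "payload": {
  "series": [
    [[-12, 9.8, 0], 0],
    [[-9.1, 12.7, 0], 0],
    [[-5.1, 12.5, 0], 0],
    [[-2.1, 13.3, 0], 0],
    [[0.9, 13.5, 0], 0],
    [[3.8, 13, 0], 0],
    [[6.7, 11.7, 0], 0],
    [[9.2, 10, 0], 0]
  ]
}}

```text
time_s: 10.23
eef_pos: [620.8, -73.0, 165.8]
tcp_rot: [-2.221, -2.217, 0.002]
force: [-7.7, 6.6, 8.5]
opening: 24.7
grip_force: 61.7
```

Call:
{"api": "drive_tool", "payload": {
  "series": [
    [[11.1, 7.7, 0], 0],
    [[12.5, 5, 0], 0],
    [[13.4, 2, 0], 0],
    [[13.5, -0.9, 0], 0],
    [[12.9, -3.9, 0], 0],
    [[11.7, -6.8, 0], 0],
    [[11.3, -10.7, 0], 0],
    [[8.1, -13.3, 0], 0]
  ]
}}

```text
time_s: 10.9
eef_pos: [601.2, 21.9, 166.3]
tcp_rot: [2.222, 2.219, 0.004]
force: [2.2, 2.7, 3.6]
opening: 24.6
grip_force: 61.5
```

Run:
```python
from h import *
im,d=grab('side');print(hole('side',im,d));s=manip.read_state();print(s['time_s'],s['force'])
cv2.imwrite('pics/s5.png',im[120:310,210:430,::-1]);np.savez('s5.npz',im=im,d=d)
a,b=.225,.259
rows(20.0008,[b,b]+[a]*12+[b,b]+[b,b]+[a]*12+[b,b])
```

```text
[(59, 73.0, 125.03)]
10.95 [1.51844943 9.1000366  8.42968484]
[ [[4.4,-14.9,0],0], [[0.5,-15.5,0],0], [[-2.8,-13.2,0],0], [[-5.7,-12.3,0],0], [[-8.3,-10.7,0],0], [[-10.5,-8.5,0],0], [[-12.1,-6,0],0], [[-13.2,-3.1,0],0] ]
[ [[-13.5,-0.2,0],0], [[-13.2,2.9,0],0], [[-12.2,5.8,0],0], [[-10.6,8.3,0],0], [[-8.5,10.5,0],0], [[-6,12.1,0],0], [[-3.3,15.2,0],0], [[0.7,15.6,0],0] ]
[ [[4.7,14.8,0],0], [[8.3,13.2,0],0], [[9.7,9.3,0],0], [[11.6,7,0],0], [[12.9,4.2,0],0], [[13.4,1.2,0],0], [[13.4,-1.8,0],0], [[12.7,-4.8,0],0] ]
[ [[11.2,-7.4,0],0], [[9.4,-9.8,0],0], [[6.9,-11.6,0],0], [[4.1,-12.9,0],0], [[1.2,-13.5,0],0], [[-1.9,-13.4,0],0], [[-5.8,-14.4,0],0], [[-9.3,-12.5,0],0] ]
phi_end 27.4728
```

```bash
cat > fit.py <<'E'
import numpy as np
from scipy.optimize import least_squares
def run(meas,segs,show=True):
    # meas: (t, radius, angle deg); segs: list of (t_start, steps) crank rows
    t,r,a=np.array(meas,float).T
    p=np.stack([r*np.cos(np.radians(a)),r*np.sin(np.radians(a))],1)
    f=least_squares(lambda x:np.hypot(*(p-x[:2]).T)-x[2],[0,0,74],loss='soft_l1')
    q=p-f.x[:2]; th=np.unwrap(np.arctan2(q[:,1],q[:,0]))
    dt=1/240; T=np.arange(4.65,t[-1]+dt/2,dt); w=np.zeros(len(T))
    for t0,st in segs:
        for i,s in enumerate(st):
            w[(T>=t0+i/12-1e-9)&(T<t0+(i+1)/12-1e-9)]=s*12
    def sim(x):
        J,D=x[:2];om=0;ang=x[2];A=[];O=[]
        for k in w:
            A.append(ang);O.append(om)
            om=max(0,om+dt/J*(.025*(k-om)-.005*om-D)) ; ang+=om*dt
        return np.array(A),np.array(O)
    u=th.copy()
    def res(x): return np.r_[(np.interp(t,T,sim(x)[0])-u)*50,(x[0]-.026)/.008,(x[1]-.033)/.02]
    s0=least_squares(res,[.026,.025,u[0]],x_scale=[.01,.01,.1])
    A,O=sim(s0.x)
    if show: print('centre',f.x,'J,D,off',s0.x,'res deg',np.degrees(np.interp(t,T,A)-u).round(2)); print('omega at meas',np.interp(t,T,O).round(3),'mean',(np.diff(u)/np.diff(t)).round(3),'crank for 1.57',1.57+(s0.x[1]+.005*1.57)/.025)
    return s0.x,f.x,O[-1],u
E
cat > data.py <<'E'
a,b=.225,.259
segs=[(4.70,[.03,.06,.1,.14,.18,.22,.25,.26]+[.26]*16),(6.75,[.26]*8),(7.4667,[.26]*8),(8.1833,[b,b]+[a]*12+[b,b]),(9.5667,[b,b]+[a]*12+[b,b])]
meas=[(4.65,77,-20.35),(6.70,70.2,82.3),(7.4167,71.3,155.95),(8.1333,74.8,-132.93),(9.5167,77,-2.19),(10.9,73,125.03)]
E
python3 -c "
from fit import *;from data import *
run(meas,segs)"
```

```text
centre [ 1.97391075 -2.75236107 74.39970732] J,D,off [ 0.02546267  0.01926369 -0.33664099] res deg [-0.4   1.42 -0.56  0.27 -1.84  1.11]
omega at meas [0.    1.679 1.77  1.804 1.698 1.671] mean [0.877 1.717 1.702 1.708 1.58 ] crank for 1.57 2.6545476416666527
```

Run:
```python
from h import *
a,b=.22,.253
rows(20.0008,([b,b]+[a]*28+[b,b])*2)
```

```text
[ [[4.4,-14.5,0],0], [[0.6,-15.2,0],0], [[-2.6,-13,0],0], [[-5.4,-12,0],0], [[-7.8,-10.7,0],0], [[-10,-8.6,0],0], [[-11.6,-6.3,0],0], [[-12.8,-3.6,0],0] ]
[ [[-13.1,-0.7,0],0], [[-13.1,2.2,0],0], [[-12.2,4.9,0],0], [[-10.9,7.6,0],0], [[-9,9.7,0],0], [[-6.6,11.4,0],0], [[-4,12.6,0],0], [[-1.1,13.2,0],0] ]
[ [[1.8,13.1,0],0], [[4.6,12.4,0],0], [[7.2,11.1,0],0], [[9.4,9.2,0],0], [[11.2,7,0],0], [[12.5,4.4,0],0], [[13.1,1.5,0],0], [[13.2,-1.4,0],0] ]
[ [[12.5,-4.2,0],0], [[11.3,-6.8,0],0], [[9.6,-9.2,0],0], [[7.3,-11,0],0], [[4.7,-12.3,0],0], [[2,-13.1,0],0], [[-1.4,-15.1,0],0], [[-5.1,-14.3,0],0] ]
[ [[-8.5,-12.6,0],0], [[-11.4,-10,0],0], [[-11.7,-6.2,0],0], [[-12.8,-3.5,0],0], [[-13.2,-0.6,0],0], [[-13,2.3,0],0], [[-12.2,5.1,0],0], [[-10.8,7.6,0],0] ]
[ [[-8.9,9.8,0],0], [[-6.5,11.5,0],0], [[-3.9,12.6,0],0], [[-1,13.2,0],0], [[1.9,13.1,0],0], [[4.7,12.4,0],0], [[7.3,11,0],0], [[9.5,9.2,0],0] ]
[ [[11.3,6.8,0],0], [[12.5,4.3,0],0], [[13.2,1.4,0],0], [[13.1,-1.5,0],0], [[12.5,-4.3,0],0], [[11.2,-6.9,0],0], [[9.5,-9.3,0],0], [[7.2,-11,0],0] ]
[ [[4.7,-12.4,0],0], [[1.8,-13.1,0],0], [[-1.1,-13.2,0],0], [[-3.9,-12.6,0],0], [[-6.6,-11.5,0],0], [[-9,-9.7,0],0], [[-12.6,-8.5,0],0], [[-14.3,-5,0],0] ]
phi_end 34.3448
```

Call:
{"api": "drive_tool", "payload": {
  "series": [
    [[4.4, -14.5, 0], 0],
    [[0.6, -15.2, 0], 0],
    [[-2.6, -13, 0], 0],
    [[-5.4, -12, 0], 0],
    [[-7.8, -10.7, 0], 0],
    [[-10, -8.6, 0], 0],
    [[-11.6, -6.3, 0], 0],
    [[-12.8, -3.6, 0], 0]
  ]
}}

```text
time_s: 11.62
eef_pos: [516.0, -24.7, 166.1]
tcp_rot: [2.222, 2.221, 0.0]
force: [6.6, 0.3, 1.1]
opening: 24.9
grip_force: 61.2
```

Call:
{"api": "drive_tool", "payload": {
  "series": [
    [[-13.1, -0.7, 0], 0],
    [[-13.1, 2.2, 0], 0],
    [[-12.2, 4.9, 0], 0],
    [[-10.9, 7.6, 0], 0],
    [[-9, 9.7, 0], 0],
    [[-6.6, 11.4, 0], 0],
    [[-4, 12.6, 0], 0],
    [[-1.1, 13.2, 0], 0]
  ]
}}

```text
time_s: 12.28
eef_pos: [577.6, -93.2, 165.7]
tcp_rot: [-2.222, -2.217, -0.002]
force: [-0.4, 18.0, 5.4]
opening: 24.1
grip_force: 61.5
```

Call:
{"api": "drive_tool", "payload": {
  "series": [
    [[1.8, 13.1, 0], 0],
    [[4.6, 12.4, 0], 0],
    [[7.2, 11.1, 0], 0],
    [[9.4, 9.2, 0], 0],
    [[11.2, 7, 0], 0],
    [[12.5, 4.4, 0], 0],
    [[13.1, 1.5, 0], 0],
    [[13.2, -1.4, 0], 0]
  ]
}}

```text
time_s: 12.95
eef_pos: [634.9, -21.2, 166.1]
tcp_rot: [-2.222, -2.22, 0.001]
force: [-2.7, -1.1, 5.7]
opening: 24.7
grip_force: 61.7
```

Call:
{"api": "drive_tool", "payload": {
  "series": [
    [[12.5, -4.2, 0], 0],
    [[11.3, -6.8, 0], 0],
    [[9.6, -9.2, 0], 0],
    [[7.3, -11, 0], 0],
    [[4.7, -12.3, 0], 0],
    [[2, -13.1, 0], 0],
    [[-1.4, -15.1, 0], 0],
    [[-5.1, -14.3, 0], 0]
  ]
}}

```text
time_s: 13.62
eef_pos: [547.9, 20.8, 166.1]
tcp_rot: [-2.221, -2.22, -0.0]
force: [0.5, 0.1, 5.0]
opening: 25.0
grip_force: 61.5
```

Run:
```python
from h import *
im,d=grab('side');print(hole('side',im,d));s=manip.read_state();print(s['time_s'],s['eef_pos'])
cv2.imwrite('pics/s6.png',im[120:310,210:430,::-1])
```

```text
[(55, 76.4, 8.35)]
13.6667 [545.83251985  19.53072645 166.00991052]
```

```bash
cat >> data.py <<'E'
a,b=.22,.253
segs.append((10.95,[b,b]+[a]*28+[b,b])); meas.append((13.6167,76.4,8.35))
E
python3 - <<'E'
from fit import *;from data import *
import h
# unwrap with long gap: check by rates
t,r,an=np.array(meas).T
p=np.stack([r*np.cos(np.radians(an)),r*np.sin(np.radians(an))],1)-[2,-2.7]
th=np.degrees(np.arctan2(p[:,1],p[:,0]));print(th.round(1))
d=np.array([0,0,0,360,360,360+0,720]);th=th+d;print(th.round(1),(np.radians(np.diff(th))/np.diff(t)).round(3))
E
```

```text
[ -18.9   84.1  154.7 -135.5   -0.2  125.1   10.6]
[-18.9  84.1 154.7 224.5 359.8 485.1 730.6] [0.878 1.718 1.701 1.707 1.581 1.577]
```

Call:
{"api": "drive_tool", "payload": {
  "series": [
    [[-8.5, -12.6, 0], 0],
    [[-11.4, -10, 0], 0],
    [[-11.7, -6.2, 0], 0],
    [[-12.8, -3.5, 0], 0],
    [[-13.2, -0.6, 0], 0],
    [[-13, 2.3, 0], 0],
    [[-12.2, 5.1, 0], 0],
    [[-10.8, 7.6, 0], 0]
  ]
}}

```text
time_s: 14.33
eef_pos: [532.0, -74.4, 166.0]
tcp_rot: [2.223, 2.218, 0.004]
force: [14.3, 13.0, -2.1]
opening: 24.7
grip_force: 60.9
```

Call:
{"api": "drive_tool", "payload": {
  "series": [
    [[-8.9, 9.8, 0], 0],
    [[-6.5, 11.5, 0], 0],
    [[-3.9, 12.6, 0], 0],
    [[-1, 13.2, 0], 0],
    [[1.9, 13.1, 0], 0],
    [[4.7, 12.4, 0], 0],
    [[7.3, 11, 0], 0],
    [[9.5, 9.2, 0], 0]
  ]
}}

```text
time_s: 15.0
eef_pos: [623.1, -70.2, 165.8]
tcp_rot: [-2.22, -2.218, 0.002]
force: [-9.1, 6.5, 9.0]
opening: 25.0
grip_force: 61.8
```

Call:
{"api": "drive_tool", "payload": {
  "series": [
    [[11.3, 6.8, 0], 0],
    [[12.5, 4.3, 0], 0],
    [[13.2, 1.4, 0], 0],
    [[13.1, -1.5, 0], 0],
    [[12.5, -4.3, 0], 0],
    [[11.2, -6.9, 0], 0],
    [[9.5, -9.3, 0], 0],
    [[7.2, -11, 0], 0]
  ]
}}

```text
time_s: 15.67
eef_pos: [603.8, 20.6, 166.2]
tcp_rot: [2.222, 2.22, 0.003]
force: [2.7, 2.2, 4.3]
opening: 24.6
grip_force: 61.6
```

Call:
{"api": "drive_tool", "payload": {
  "series": [
    [[4.7, -12.4, 0], 0],
    [[1.8, -13.1, 0], 0],
    [[-1.1, -13.2, 0], 0],
    [[-3.9, -12.6, 0], 0],
    [[-6.6, -11.5, 0], 0],
    [[-9, -9.7, 0], 0],
    [[-12.6, -8.5, 0], 0],
    [[-14.3, -5, 0], 0]
  ]
}}

```text
time_s: 16.33
eef_pos: [516.6, -21.5, 166.1]
tcp_rot: [2.222, 2.221, -0.0]
force: [7.2, -0.2, 1.9]
opening: 24.4
grip_force: 61.1
```

Run:
```python
from h import *
im,d=grab('side');print(hole('side',im,d));s=manip.read_state();print(s['time_s'],s['eef_pos'])
cv2.imwrite('pics/s7.png',im[120:310,210:430,::-1]);np.savez('s7.npz',im=im,d=d)
a,b=.22,.253
rows(34.3448,[b,b]+[a]*28+[b,b])
```

```text
[(110, 76.3, -107.23)]
16.3833 [516.4334961  -23.53369633 166.09212581]
[ [[-15.1,-1.4,0],0], [[-15,2.6,0],0], [[-12.2,5.2,0],0], [[-10.7,7.7,0],0], [[-8.8,9.8,0],0], [[-6.4,11.6,0],0], [[-3.8,12.7,0],0], [[-0.8,13.2,0],0] ]
[ [[2,13,0],0], [[4.8,12.3,0],0], [[7.4,11,0],0], [[9.5,9.1,0],0], [[11.4,6.8,0],0], [[12.6,4.1,0],0], [[13.1,1.3,0],0], [[13.1,-1.6,0],0] ]
[ [[12.5,-4.4,0],0], [[11.2,-7.1,0],0], [[9.3,-9.3,0],0], [[7.2,-11.1,0],0], [[4.5,-12.4,0],0], [[1.7,-13.1,0],0], [[-1.2,-13.2,0],0], [[-4.1,-12.6,0],0] ]
[ [[-6.6,-11.4,0],0], [[-9.1,-9.7,0],0], [[-10.9,-7.4,0],0], [[-12.2,-4.9,0],0], [[-13.1,-2.1,0],0], [[-13.2,0.8,0],0], [[-14.5,4.4,0],0], [[-13,7.9,0],0] ]
phi_end 41.5168
```

Run:
```python
from h import *
S=C+[2,-2.7]
D=np.load('s5.npz')['d']; w=world('side',D);q=w[...,:2]-S;r=np.hypot(q[...,0],q[...,1]);th=np.degrees(np.arctan2(q[...,1],q[...,0]))
for lo,hi,zl,zh,t0,t1 in((108,119,90,108,-110,0),(122,150,80,115,-60,0)):
    m=(r>lo)&(r<hi)&(w[...,2]>zl)&(w[...,2]<zh)&(D>0)&(th>t0)&(th<t1)
    hh,e=np.histogram(th[m],np.arange(t0,t1+1,2));print([(int(e[i]),int(hh[i])) for i in np.nonzero(hh)[0]],w[m].mean(0),np.median(th[m]),np.median(r[m]))
im=np.load('s5.npz')['im'];im7=np.load('s7.npz')['im']
cv2.imwrite('pics/v5.png',np.hstack([cv2.resize(x[170:310,240:400],None,fx=2.4,fy=2.4,interpolation=cv2.INTER_CUBIC) for x in(im,im7)])[:,:,::-1])
```

```text
[(-60, 16), (-58, 8), (-56, 6), (-54, 7), (-52, 3)] [ 640.02399957 -129.41165806   98.89103345] -57.445929985309945 112.84251557564414
[(-30, 23), (-28, 76), (-26, 20), (-24, 15), (-22, 1)] [696.47950482 -95.4471525   98.78230548] -27.396702394561267 133.07737983191282
```

View pics/v5.png

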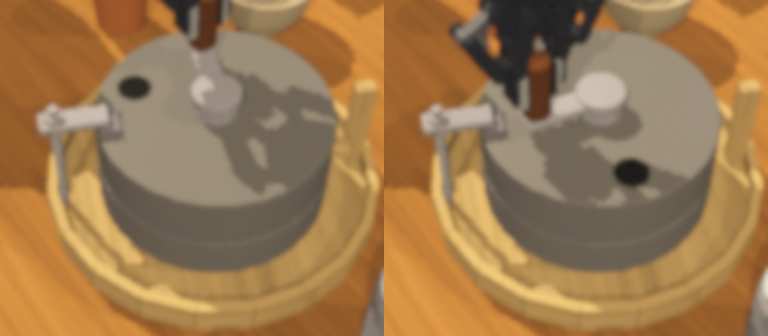

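Run:
```python
from h import *
rows(34.3448+.253*2+22*.22,[.22,.17,.12,.07,.03])
```

```text
[ [[-6.6,-11.4,0],0], [[-6.8,-7.6,0],0], [[-5.6,-4.7,0],0], [[-3.4,-2.4,0],0], [[-1.6,-0.9,0],0] ]
phi_end 40.3008
```

Call:
{"api": "drive_tool", "payload": {
  "series": [
    [[-15.1, -1.4, 0], 0],
    [[-15, 2.6, 0], 0],
    [[-12.2, 5.2, 0], 0],
    [[-10.7, 7.7, 0], 0],
    [[-8.8, 9.8, 0], 0],
    [[-6.4, 11.6, 0], 0],
    [[-3.8, 12.7, 0], 0],
    [[-0.8, 13.2, 0], 0]
  ]
}}

```text
time_s: 17.05
eef_pos: [578.8, -93.1, 165.8]
tcp_rot: [-2.222, -2.217, -0.002]
force: [-1.1, 15.1, 6.1]
opening: 25.1
grip_force: 61.5
```

Call:
{"api": "drive_tool", "payload": {
  "series": [
    [[2, 13, 0], 0],
    [[4.8, 12.3, 0], 0],
    [[7.4, 11, 0], 0],
    [[9.5, 9.1, 0], 0],
    [[11.4, 6.8, 0], 0],
    [[12.6, 4.1, 0], 0],
    [[13.1, 1.3, 0], 0],
    [[13.1, -1.6, 0], 0]
  ]
}}

```text
time_s: 17.72
eef_pos: [634.7, -19.8, 166.0]
tcp_rot: [-2.222, -2.22, 0.001]
force: [-2.8, -2.0, 7.2]
opening: 24.5
grip_force: 61.8
```

Call:
{"api": "drive_tool", "payload": {
  "series": [
    [[12.5, -4.4, 0], 0],
    [[11.2, -7.1, 0], 0],
    [[9.3, -9.3, 0], 0],
    [[7.2, -11.1, 0], 0],
    [[4.5, -12.4, 0], 0],
    [[1.7, -13.1, 0], 0],
    [[-1.2, -13.2, 0], 0],
    [[-4.1, -12.6, 0], 0]
  ]
}}

```text
time_s: 18.38
eef_pos: [550.6, 22.1, 166.1]
tcp_rot: [-2.221, -2.22, -0.0]
force: [-0.5, 1.9, 5.3]
opening: 24.5
grip_force: 61.5
```

Call:
{"api": "drive_tool", "payload": {
  "series": [
    [[-6.6, -11.4, 0], 0],
    [[-6.8, -7.6, 0], 0],
    [[-5.6, -4.7, 0], 0],
    [[-3.4, -2.4, 0], 0],
    [[-1.6, -0.9, 0], 0],
    [[0, 0, 0], 0],
    [[0, 0, 0], 0],
    [[0, 0, 0], 0]
  ]
}}

```text
time_s: 19.05
eef_pos: [523.7, -2.8, 166.0]
tcp_rot: [-2.221, -2.219, 0.002]
force: [-3.6, 2.4, 8.4]
opening: 24.1
grip_force: 61.7
```

Call:
{"api": "drive_tool", "payload": {
  "series": [
    [[0, 0, 0], 0],
    [[0, 0, 0], 0],
    [[0, 0, 0], 0],
    [[0, 0, 0], 0],
    [[0, 0, 0], 0],
    [[0, 0, 0], 0],
    [[0, 0, 0], 0],
    [[0, 0, 0], 0]
  ]
}}

```text
time_s: 19.72
eef_pos: [523.7, -2.7, 166.0]
tcp_rot: [-2.221, -2.219, 0.002]
force: [-4.2, 2.2, 8.3]
opening: 24.7
grip_force: 61.7
```

```bash
cat >> h.py <<'E'
def chk():
    S=C+[2,-2.7]
    im,d=grab('side');o=hole('side',im,d)
    for s,r,a in o:
        p=C+r*np.array([np.cos(np.radians(a)),np.sin(np.radians(a))])-S;print('hole',s,np.degrees(np.arctan2(p[1],p[0])).round(2))
    for n,c,D in(('side',S,d),('top',C,None)):
        if D is None: im2,D=grab('top')
        w=world(n,D);q=w[...,:2]-c;r=np.hypot(q[...,0],q[...,1]);th=np.degrees(np.arctan2(q[...,1],q[...,0]))
        for lo,hi,zl,zh in((108,119,92,108),(124,148,85,115)):
            m=(r>lo)&(r<hi)&(w[...,2]>zl)&(w[...,2]<zh)&(D>0)&(th>-75)&(th<15)
            print(n,lo,m.sum(),w[m].mean(0).round(1) if m.any() else'',np.median(th[m]).round(1), np.percentile(th[m],[3,97]).round(1) if m.any() else'')
    return im,im2
E
python3 - <<'E'
from h import *
chk();s=manip.read_state();print(s['time_s'],s['eef_pos'],s['force'])
print(hole('side',*grab('side')))
E
```

```text
side 108 35 [ 647.7 -123.9   99.6] -52.3 [-53.8 -47.4]
side 124 120 [696.6 -95.2 100.7] -27.1 [-28.4 -22.9]
top 108 32 [ 648.5 -118.9  102.1] -49.7 [-52.9 -46.4]
top 124 78 [696.8 -88.9 107.3] -24.7 [-27.4 -22. ]
19.8167 [523.73871724  -2.73402795 166.03569081] [-4.55265162  2.89210976  9.31348169]
[]
```

```bash
cat > pulse.py <<'E'
import numpy as np
def pulse(steps,J=.0255,D=.0193):
    om=th=0;dt=1/1200
    for s in list(steps)+[0]*24:
        for _ in range(100):
            om=max(0,om+dt/J*(.025*(s*12-om)-.005*om-D));th+=om*dt
    return np.degrees(th)
E
python3 - <<'E'
from pulse import *
from h import rows
for n in (3,4,5,6): 
    st=[.1]+[.2]*n+[.1];print(n,[round(pulse(st,J,D),1) for J,D in((.0255,.0193),(.022,.0193),(.03,.0193),(.0255,.016),(.0255,.023))],sum(st))
rows(40.3008,[.1]+[.2]*4+[.1])
E
```

```text
3 [np.float64(8.6), np.float64(9.5), np.float64(7.8), np.float64(10.6), np.float64(6.8)] 0.8
4 [np.float64(12.6), np.float64(13.7), np.float64(11.5), np.float64(15.3), np.float64(10.2)] 1.0
5 [np.float64(17.0), np.float64(18.4), np.float64(15.5), np.float64(20.3), np.float64(13.9)] 1.2000000000000002
6 [np.float64(21.7), np.float64(23.3), np.float64(20.0), np.float64(25.6), np.float64(17.9)] 1.4000000000000001
[ [[-5.3,-2.9,0],0], [[-11.3,-4,0],0], [[-11.9,-1.7,0],0], [[-12,0.8,0],0], [[-11.6,3.1,0],0], [[-5.5,2.4,0],0] ]
phi_end 41.3008
```

Call:
{"api": "drive_tool", "payload": {
  "series": [
    [[-5.3, -2.9, 0], 0],
    [[-11.3, -4, 0], 0],
    [[-11.9, -1.7, 0], 0],
    [[-12, 0.8, 0], 0],
    [[-11.6, 3.1, 0], 0],
    [[-5.5, 2.4, 0], 0],
    [[0, 0, 0], 0],
    [[0, 0, 0], 0]
  ]
}}

```text
time_s: 20.53
eef_pos: [522.7, -60.8, 166.0]
tcp_rot: [2.223, 2.219, 0.001]
force: [4.9, 2.3, 4.0]
opening: 24.5
grip_force: 61.3
```

Call:
{"api": "drive_tool", "payload": {
  "series": [
    [[0, 0, 0], 0],
    [[0, 0, 0], 0],
    [[0, 0, 0], 0],
    [[0, 0, 0], 0],
    [[0, 0, 0], 0],
    [[0, 0, 0], 0],
    [[0, 0, 0], 0],
    [[0, 0, 0], 0]
  ]
}}

```text
time_s: 21.2
eef_pos: [522.1, -59.7, 166.0]
tcp_rot: [2.221, 2.221, 0.001]
force: [4.7, 2.5, 3.3]
opening: 24.5
grip_force: 61.3
```

Run:
```python
from h import *
chk();chk()
```

```text
hole 56 142.76
side 108 34 [ 666.7 -104.3   99.2] -38.4 [-40.2 -33. ]
side 124 121 [696.6 -95.3 100.5] -27.3 [-28.4 -23. ]
top 108 32 [666.4 -99.9 102.1] -36.4 [-39.5 -33.2]
top 124 76 [696.9 -88.8 107.4] -24.6 [-27.4 -22. ]
hole 54 142.72
side 108 35 [ 666.2 -104.4   99.4] -39.1 [-40.3 -32.9]
side 124 119 [696.3 -95.2 101. ] -27.5 [-28.4 -22.5]
top 108 32 [666.4 -99.9 101.9] -36.4 [-39.5 -33.2]
top 124 78 [696.9 -89.  107. ] -24.7 [-27.5 -22. ]
```

Run:
```python
from pulse import *
from h import rows
for x in (.05,.08,.1,.12): 
    st=[.1]+[.2]*3+[x,.08];print(x,pulse(st))
for x in (.18,.185,.19):
    st=[.1]+[x]*4+[.1];print(x,pulse(st))
rows(41.3008,[.1]+[.185]*4+[.1])
```

```text
0.05 8.977018954194152
0.08 9.583197600260531
0.1 9.999183960851585
0.12 10.42428797535761
0.18 10.534598941531446
0.185 11.048570534215727
0.19 11.568662619913454
[ [[-5.3,2.9,0],0], [[-8.8,6.8,0],0], [[-7.5,8.2,0],0], [[-5.8,9.5,0],0], [[-3.9,10.4,0],0], [[-1.3,5.9,0],0] ]
phi_end 42.2408
```

Call:
{"api": "drive_tool", "payload": {
  "series": [
    [[-5.3, 2.9, 0], 0],
    [[-8.6, 6.6, 0], 0],
    [[-7.3, 8.0, 0], 0],
    [[-5.7, 9.2, 0], 0],
    [[-3.9, 10.1, 0], 0],
    [[-1.4, 5.9, 0], 0],
    [[0, 0, 0], 0],
    [[0, 0, 0], 0]
  ]
}}

```text
time_s: 22.07
eef_pos: [564.4, -91.6, 165.9]
tcp_rot: [-2.221, -2.22, 0.0]
force: [0.1, 3.6, 7.7]
opening: 24.6
grip_force: 61.5
```

Call:
{"api": "drive_tool", "payload": {
  "series": [
    [[0, 0, 0], 0],
    [[0, 0, 0], 0],
    [[0, 0, 0], 0],
    [[0, 0, 0], 0],
    [[0, 0, 0], 0],
    [[0, 0, 0], 0],
    [[0, 0, 0], 0],
    [[0, 0, 0], 0]
  ]
}}

```text
time_s: 22.73
eef_pos: [564.0, -91.5, 166.0]
tcp_rot: [-2.22, -2.22, 0.001]
force: [1.2, 3.2, 7.0]
opening: 24.5
grip_force: 61.5
```

Run:
```python
from h import *
chk();im,im2=chk()
A=cv2.resize(im[170:310,240:410],None,fx=2.2,fy=2.2,interpolation=3);B=cv2.resize(im2[135:275,280:430],None,fx=2.2,fy=2.2,interpolation=3)
cv2.imwrite('pics/n1.png',np.hstack([A,B])[:,:,::-1])
```

```text
hole 61 153.94
side 108 30 [677.6 -86.8  99.6] -28.0 [-29.7 -22.9]
side 124 121 [696.6 -95.2 100.6] -27.3 [-28.4 -22.8]
top 108 0  nan 
top 124 76 [697.1 -88.9 107.6] -24.7 [-27.4 -22. ]
hole 61 153.94
side 108 29 [677.7 -86.9  99.4] -27.8 [-29.5 -22.7]
side 124 119 [696.7 -95.2 100.8] -27.2 [-28.3 -23. ]
top 108 0  nan 
top 124 79 [696.9 -88.7 106.7] -24.6 [-27.4 -22. ]
  return _methods._mean(a, axis=axis, dtype=dtype,
  ret = ret.dtype.type(ret / rcount)
```

View pics/n1.png

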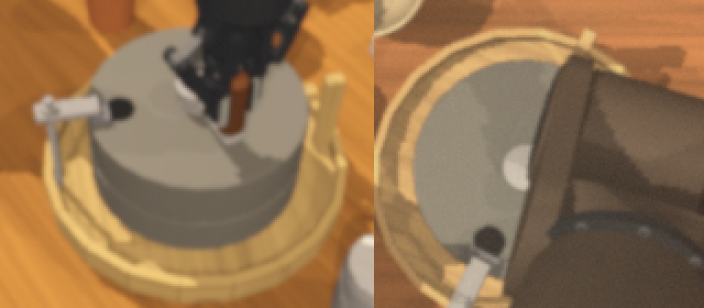

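The side crop shows the nose at (317,105), right beside the post at (330,110); the top crop has the nose hidden by the arm. About 0.5° remains, so I'll release and retreat.

Call:
{"api": "drive_tool", "payload": {
  "series": [
    [[0, 0, 0], 0],
    [[0, 0, 0], 0],
    [[0, 0, 0], 0],
    [[0, 0, 0], 0],
    [[0, 0, 0], 0],
    [[0, 0, 0], 0]
  ],
  "fingers": 60
}}

```text
time_s: 23.43
eef_pos: [564.3, -92.1, 165.8]
tcp_rot: [-2.222, -2.221, 0.0]
force: [-0.1, 0.0, -0.8]
opening: 60.1
grip_force: 0.0
```

Call:
{"api": "drive_tool", "payload": {
  "series": [
    [[0, 0, -5], 0],
    [[0, 0, -12], 0],
    [[0, 0, -20], 0],
    [[0, 0, -20], 0],
    [[0, 0, -20], 0],
    [[0, 0, -20], 0],
    [[0, 0, -20], 0],
    [[0, 0, 0], 0]
  ]
}}

```text
time_s: 24.1
eef_pos: [565.4, -92.2, 287.2]
tcp_rot: [2.218, 2.217, 0.005]
force: [0.3, 0.0, -0.3]
opening: 59.8
grip_force: 0.0
```

Call:
{"api": "drive_tool", "payload": {
  "series": [
    [[30, 0, 0], 0],
    [[35, 0, 0], 0],
    [[35, 0, 0], 0],
    [[35, 0, 0], 0],
    [[35, 0, 0], 0],
    [[35, 0, 0], 0],
    [[35, 0, 0], 0],
    [[25, 0, 0], 0]
  ]
}}

```text
time_s: 24.77
eef_pos: [564.0, 175.6, 282.8]
tcp_rot: [-2.22, -2.222, 0.0]
force: [0.6, -0.9, -0.3]
opening: 60.3
grip_force: 0.0
```

Run:
```python
from h import *
chk();im,im2=chk();s=manip.read_state();print(s['time_s'],s['eef_pos'],s['force'],s['qvel'].round(3))
cv2.imwrite('pics/end.png',im2[:,:,::-1])
```

```text
hole 61 153.99
side 108 28 [677.7 -86.8  99.3] -27.7 [-29.4 -23.3]
side 124 120 [696.6 -95.3 100.6] -27.3 [-28.4 -22.9]
top 108 31 [677.  -81.4 102.2] -25.4 [-28.7 -22.1]
top 124 77 [697.1 -88.9 107. ] -24.7 [-27.4 -22. ]
hole 61 154.07
side 108 31 [677.4 -87.1  99. ] -28.2 [-29.5 -22.8]
side 124 120 [696.6 -95.2 100.5] -27.2 [-28.3 -22.9]
top 108 30 [677.3 -81.3 102. ] -25.4 [-28.7 -22.1]
top 124 76 [697.  -89.  107.6] -24.7 [-27.4 -22. ]
24.9667 [564.22956606 173.32870405 282.674458  ] [-0.4955126  -0.04013494 -0.26025056] [-0.033 -0.008  0.006 -0.002  0.001 -0.002]
```

View pics/end.png

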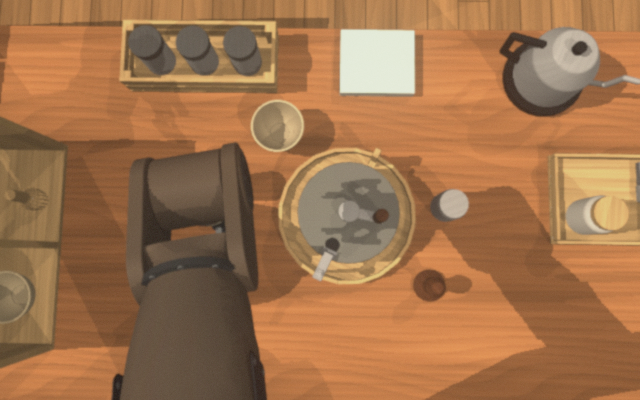

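The final top view shows the nose lined up with the post at (377,154), within about 0.7°. The bowl at (277,125), caddy (452,205) and whisk stand (430,285) are where they were. The cup is hidden under the raised arm, which passed above it without contact.

```bash
python3 -c "
from bench import manip;print(manip.sign_off())"
```

```text
the job is handed in; nothing more can be done
None
```

The job is handed in: the stone averaged 1.54–1.58 rad/s over the last 7 s or so of steady cranking (estimated from the camera), its nose stopped about 0.7° short of the post, and the knob is released with the hand clear; the bowl, caddy and whisk stand are unmoved, while the cup was hidden by the arm in the last view.

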